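# Seat a dental model in the scanner stage and lock it

## Task

Put the dental model that stands on the blue plate into the scanner: set it down on the grey deck at the front of the scanner stage, then, without lifting it off again, gently slide it back between the two rails until its plate drops fully into the recess, and finally swing the orange clamp all the way so that its nose lies over the plate. Plaster is brittle: set it down softly, keep the sliding and seating forces light (under 20 N), and leave everything else on the bench where it is.

Things in the scene. Friction and masses are not known exactly. Their poses are not given: they have to be found in the camera images.
- scanner: Low white scanner stage fixed to the bench, 300 mm (x) by 185 mm. Origin: on the bench under the middle of the seat's travel. Its +x is the sliding direction, from the grey front deck to the grey rear housing (x = 87 to 125 mm, 75 mm high); +y is left, z up. All coordinates in these notes are in this frame.
- deck (a point): Point on the flat grey front deck, x = -120 mm, y = 0, at its top 40 mm above the bench: a good place for the middle of the plate. The deck reaches from x = -175 to -68 mm and is 160 mm wide. Axes as the scanner's.
- guide (a point): Start of the two straight aluminium rails, midway between them (x = -62 mm, y = 0, 40 mm high). They run on to x = 80 mm, inner faces at y = +/-37.5 mm (1.5 mm clear of the plate on each side), tops 44 mm high, and flare outwards at 25 degrees in front of this point, to x = -98 mm.
- seat_mid (a point): Middle of the seat's travel (scanner x = 0, y = 0) at recess floor height, 35 mm. Between the rails lies the black seat, top 39.7 mm: apron, recess 75 mm long (plate: 72 mm), then a yellow sprung stop bar (5 N per mm, 6 mm travel). The recess centre was set within 20 mm of this point along x and is not measured: slide to find it. The nose tips in first, the tail drops just before the stop.
- model_blue: Model to move: square blue plate 72 x 72 x 8 mm with a cream plaster block 44 x 44 mm centred on it, 8 to 38 mm above the underside (grip its flat sides, along x or y), gum and teeth up to 48 mm. 0.17 to 0.34 kg. Origin: centre of the plate's underside (35 mm high when seated); axes along the plate's sides, z up. On the bench left or right of the stage; any quarter turn fits.
- clamp (a joint): Orange clamp on a vertical pivot at scanner x = 0, y = 62 mm. 0: handle along -x, nose along +x. Growing = clockwise from above: handle sweeps to +x and +y; at 1.57 (stop) handle along +y, nose (34 mm from pivot, 12 wide) over the plate. Nose underside 45 mm high: 2 mm above a seated plate, blocked by an unseated one. Friction about 1 N at the knob, stays where left. Starts at 0 to 0.25.
- clamp_knob (a point): Centre of the top of the upright orange knob (16 mm diameter) at the end of the clamp's handle, 60 mm from the pivot. The top is 95 mm above the bench; the knob stands on the handle bar, whose top is 51 mm above the bench.
- model_grey: The other dental model, same form and sizes, on a grey plate, on the opposite side of the stage. Leave alone.
- resin_bottle: Amber resin bottle with black cap, 66 mm diameter, 160 mm tall, left of the stage. Origin: centre of its underside. Leave alone.
- mixing_bowl: Green bowl, 110 mm diameter, 60 mm tall, right of the stage. Origin: centre of its underside. Leave alone.

How it is judged:
By the outcome, as a careful person would: the job done as asked, in the order asked, and still so for the second after the job is handed in, with the robot touching nothing.
It also fails if it takes over 67 s, if anything falls off the work surface, if the arm or the gripper's body presses on something with over 40 N, if the wrist force passes 120 N, or if a joint passes its speed limit or range.

## Robot

A 6-joint arm with a two-finger parallel gripper is mounted at the origin on the work surface. World frame = base frame: x ahead of the robot, y to its left, z up, the work surface at z = 0. Lengths are in m, angles in rad, forces in N, time in s.
With the tool pointing down it reaches from about 0.35 to 0.975 m from the base axis. Payload 4.9 kg.
Tool frame: the origin (TCP) lies midway between the tips of the shut fingers; the grasp point (between the pads) lies ctrl.tcp_to_grasp behind it (ctrl.tcp_to_grasp is the distance from the TCP to the grasp point, in m); z points along the fingers, y is the direction in which the jaws open and shut (so a half turn about z gives the same grasp; the last joint's range is limited). The gripper opens to 85 mm and grips with 20 to 120 N. Pads are 22 mm wide; open, the fingers measure 114 mm over their backs; the gripper's body (76 mm by 85 mm) begins 54 mm behind the grasp point. The pads swing forward as they close: fully open they stand 13 mm farther back than shut.
Start: joints at [1.13, 0.053, 1.613, -0, 1.476, -0.119], TCP at [0.198, 0.593, 0.202] pointing down, gripper open.
Joint ranges: [-3.01, 3.01], [-1.01, 2.22], [0.06, 2.58], [-1.02, 4.17], [0.09, 2.62], [-3.14, 3.14]. Speed limits (rad/s): [2.57, 2.57, 3.14, 3.14, 3.14, 3.14].

## Interface

Orientations are given as a rotation vector (axis times angle).
In Python, from station import ctrl, get_image, calibration, finish_job, models gives the robot as it stands.
- The arm moves only by the shell command python3 -m creep 'ROWS' [FORCE]. ROWS is JSON, a list of rows, each a list of 7 numbers: the opening, from 0 (shut) to 1 (fully open), then the shift along the tool's x, y, z in m, then the turn, a rotation vector about the tool's x, y, z in degrees. A call has 1 to 20 rows; each row shifts and turns the commanded pose from where the row before left it, along the tool's axes as they then stand; what a row does not reach is not made up. A row lasts 1/10 s, in which the tool goes at most 50 mm and 8.59 degrees, less where a joint would pass 70% of its speed; a pose out of reach is approached as far as the arm can. A call with a gripper value outside its range is refused whole. The fingers move at their own pace and stop on an object; FORCE is the grip in N (left out, the last holds). Time passes only in rows, so rows that do not move let the fingers close. It gives the time, the measured TCP pose, the force and the opening at its end, in the units of the state.
- ctrl.get_obs(): the state, without advancing time (a new reading comes with each control period).
- get_image(name): name is "scene" or "top"; returns the picture (480x640x3 uint8, red, green, blue); there is no depth.
- calibration(name): a dict with "mtx" (3x3 intrinsics, pixels), "R" (3x3) and "t" (3): a world point X has camera coordinates R X + t. Camera axes: x right, y down, z forward; pixel columns grow to the right and rows downward; lengths in m; the calibration is good to about 2 mm. A picture is of the moment at which its call begins. calibration takes no time and is no camera call.
- finish_job(): hands the job in, once; it reports no verdict.
Trained networks look in the newest picture that a camera, given by its name, has taken for a name from the list of things; names that differ only in an ending like _2 or _b are one class to them, and where a whole thing is asked for, a point or a joint stands for the part that bears it (a point fixed in the world has none). Each returns a list of dicts, best first, with "conf" (0 to 1); they miss things now and then, are a little off and sometimes report something else, mostly with a low value. They report only what shows in the picture. A call takes as long as a camera call.
- models.search_frame(camera, name): "extent" ([left, top, right, bottom] in pixels, round what is visible of it).
The state is a dict: "t": time; "q": joint angles; "dq": joint speeds; "effort": joint torques, N m; "tool_pos": TCP position; "tool_rot": TCP orientation; "contact_force": force on the tool from outside, world axes, zero at the start; "wrist_torque": the same for the moment, N m; "opening": finger opening in m.
Only numpy, scipy, OpenCV 4.12 (cv2) and the standard library are available. Lean on these libraries where they do the work, as an engineer would, in place of code of your own. Each camera call takes 0.05 s, during which the arm holds its last target. There are 200 camera calls.

## Working session

There is one attempt and no reset: what is moved stays moved. The work goes in short steps, Python scripts to look and compute and a shell command to move; the robot and the scene stay as the last step left them, time stands still between calls to the robot, and variables do not carry over. Pictures are saved under pics/ and viewed, about 8 in all and at most 12, crops included, and the job is handed in when it is done.

```bash
ls; mkdir -p pics
python3 - <<'E'
from station import ctrl,get_image,calibration,models
import cv2,numpy as np
np.set_printoptions(precision=4,suppress=True)
print(ctrl.tcp_to_grasp, ctrl.get_obs())
for c in("scene","top"):
    im=get_image(c); cv2.imwrite(f"pics/{c}0.png",im[:,:,::-1])
    k=calibration(c); print(c,k)
    for n in("scanner","model_blue","model_grey","clamp","clamp_knob"):
        print(n,models.search_frame(c,n)[:2])
E
```

```text
pics
0.0187 {'t': 0.0, 'q': array([ 1.13  ,  0.0534,  1.6143,  0.    ,  1.476 , -0.119 ]), 'dq': array([ 0.0014,  0.0013, -0.001 , -0.0013, -0.0001,  0.0004]), 'effort': array([ -0.0024, -39.3683, -37.0167,  -0.0002,   0.0072,  -0.    ]), 'tool_pos': array([0.1974, 0.5923, 0.2005]), 'tool_rot': array([-0.5033, -3.1004,  0.0031]), 'contact_force': array([-0.0922,  0.74  ,  0.7122]), 'wrist_torque': array([-0.0494, -0.0238,  0.0026]), 'opening': 0.08544505864445208}
scene {'mtx': array([[489.5099,   0.    , 319.7607],
       [  0.    , 489.5099, 239.4379],
       [  0.    ,   0.    ,   1.    ]]), 'R': array([[-0.5043,  0.8635,  0.006 ],
       [ 0.4613,  0.2752, -0.8435],
       [-0.73  , -0.4226, -0.5371]]), 't': array([ 0.2744, -0.1698,  1.3215])}
scanner [{'extent': [223.7, 236.2, 395.2, 377.1], 'conf': 0.9}]
model_blue [{'extent': [455.6, 269.1, 509.8, 304.4], 'conf': 0.85}]
model_grey [{'extent': [201.6, 195.1, 249.3, 227.3], 'conf': 0.81}]
clamp [{'extent': [328.0, 258.2, 369.1, 309.0], 'conf': 0.56}]
clamp_knob [{'extent': [449.8, 278.6, 503.9, 387.5], 'conf': 0.71}, {'extent': [324.6, 258.4, 372.7, 313.7], 'conf': 0.63}]
top {'mtx': array([[491.0094,   0.    , 326.5554],
       [  0.    , 491.0094, 237.6325],
       [  0.    ,   0.    ,   1.    ]]), 'R': array([[-0.0023, -1.    ,  0.0042],
       [-0.9761,  0.0013, -0.2175],
       [ 0.2175, -0.0046, -0.9761]]), 't': array([-0.0223,  0.5215,  0.9261])}
scanner [{'extent': [257.0, 126.0, 352.4, 280.1], 'conf': 0.71}]
model_blue [{'extent': [161.7, 265.9, 206.7, 310.1], 'conf': 0.89}]
model_grey [{'extent': [443.8, 260.8, 486.4, 301.5], 'conf': 0.75}, {'extent': [254.1, 125.8, 354.0, 282.1], 'conf': 0.47}]
clamp [{'extent': [264.8, 176.4, 278.8, 225.5], 'conf': 0.87}]
clamp_knob [{'extent': [264.1, 177.8, 279.9, 225.0], 'conf': 0.61}, {'extent': [253.8, 129.1, 355.0, 281.9], 'conf': 0.35}]
```

View pics/top0.png

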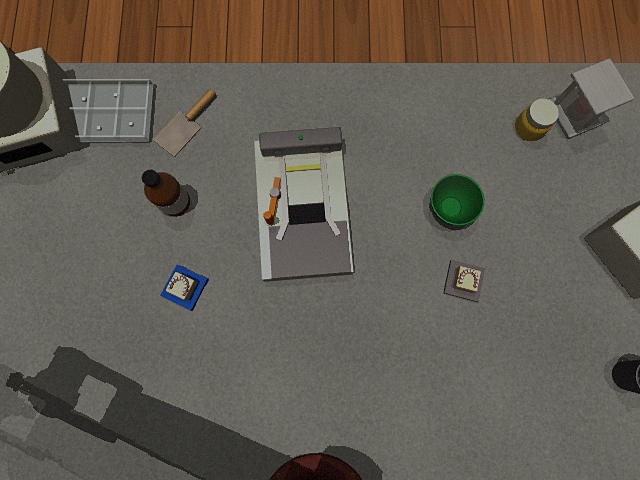

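View pics/scene0.png

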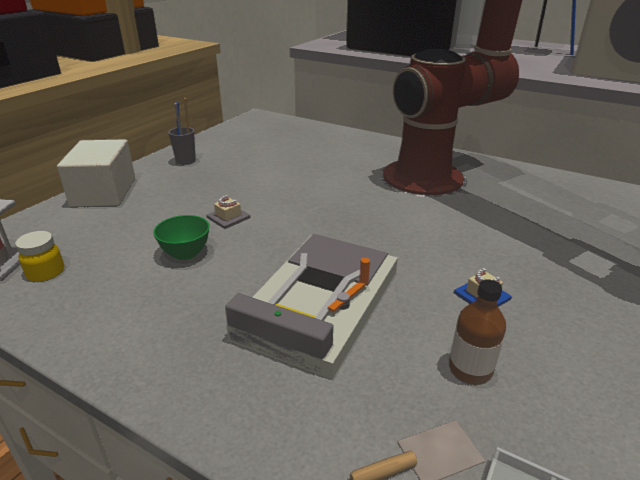

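The top view shows the blue plate at (185,287), turned about 30°, the stage at (305,205), the clamp knob near (268,217) and the bottle at (168,193). The scene view shows the stage at (310,305), the knob at (365,265) and the blue model at (483,288), partly behind the bottle.

Run:
```python
import cv2,numpy as np
t=cv2.imread("pics/top0.png");s=cv2.imread("pics/scene0.png")
M=np.zeros((600,800,3),np.uint8)
def put(im,u0,v0,w,h,k,x,y):
    c=cv2.resize(im[v0:v0+h,u0:u0+w],None,fx=k,fy=k,interpolation=cv2.INTER_CUBIC)
    for i in range(0,w,20): cv2.putText(c,str(u0+i),(int(i*k),8),0,.3,(0,255,255),1)
    for i in range(10,h,20): cv2.putText(c,str(v0+i),(0,int(i*k)+4),0,.3,(0,255,255),1)
    H,W=c.shape[:2];M[y:y+H,x:x+W]=c[:600-y,:800-x]
put(t,245,120,115,170,3.5,0,0)
put(s,220,230,190,150,2,405,0)
put(t,150,255,70,65,4,405,305)
cv2.imwrite("pics/m1.png",M)
for n,im in(("top",t),("scene",s)):
    h=cv2.cvtColor(im,cv2.COLOR_BGR2HSV)
    m=cv2.inRange(h,(105,150,50),(130,255,255))
    k,l,st,ce=cv2.connectedComponentsWithStats(m)
    for i in range(1,k):
        if st[i,4]>30:
            p=cv2.findNonZero((l==i).astype(np.uint8));print(n,"blue",st[i],ce[i],cv2.boxPoints(cv2.minAreaRect(p)).round(1).tolist())
    m=cv2.inRange(h,(5,190,120),(14,255,255))
    k,l,st,ce=cv2.connectedComponentsWithStats(m)
    for i in range(1,k):
        if st[i,4]>20: print(n,"orange",st[i],ce[i])
```

```text
top blue [160 265  47  45 642] [185.28660436 287.64797508] [[160.0, 295.0], [176.0, 263.0], [206.8000030517578, 278.3999938964844], [190.8000030517578, 310.3999938964844]]
top orange [264 197  13  22 107] [270.78504673 207.28971963]
scene blue [571   0   5  54  84] [572.95238095  24.51190476] [[570.7000122070312, 53.0], [573.0999755859375, -0.10000000149011612], [575.0, 0.0], [572.5999755859375, 53.099998474121094]]
scene blue [455 284  21  18 133] [465.05263158 293.        ] [[454.79998779296875, 289.70001220703125], [465.3999938964844, 283.0], [475.6000061035156, 299.0], [465.1000061035156, 305.70001220703125]]
scene blue [497 291  14  14  88] [503.01136364 297.11363636] [[493.0, 296.3999938964844], [505.70001220703125, 288.79998779296875], [510.3999938964844, 296.70001220703125], [497.79998779296875, 304.29998779296875]]
scene orange [361 258   8   5  32] [364.90625 260.125  ]
scene orange [347 282  18  14  91] [355.18681319 287.98901099]
scene orange [329 300  14  10  65] [335.15384615 304.44615385]
```

View pics/m1.png

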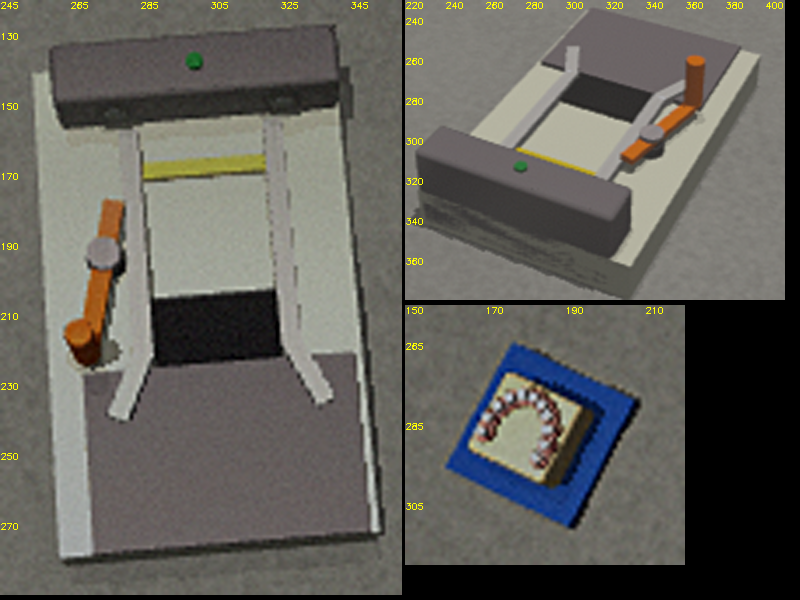

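The montage resolves the stage corners, rails, recess edge (top view, v≈203), yellow bar (v≈168), knob top (268,213) and plate corners. I'll fit the poses from these in both views.

```bash
cat > geo.py <<'E'
import numpy as np
from station import calibration
from scipy.optimize import least_squares
np.set_printoptions(precision=4,suppress=True)
K={c:calibration(c) for c in("top","scene")}
def proj(c,X):
    k=K[c];p=(k["R"]@np.atleast_2d(X).T).T+k["t"];p=p@k["mtx"].T;return p[:,:2]/p[:,2:]
def ray(c,uv,z):
    k=K[c];d=k["R"].T@np.linalg.solve(k["mtx"],[*uv,1]);o=-k["R"].T@k["t"];return o+d*(z-o[2])/d[2]
def tri(obs):
    A=[];b=[]
    for c,uv in obs:
        k=K[c];P=k["mtx"]@np.c_[k["R"],k["t"]]
        for i in(0,1): r=uv[i]*P[2]-P[i];A.append(r[:3]);b.append(-r[3])
    return np.linalg.lstsq(np.array(A),np.array(b),rcond=None)[0]
def place(p,L):
    L=np.atleast_2d(L);c,s=np.cos(p[2]),np.sin(p[2])
    return np.c_[p[0]+c*L[:,0]-s*L[:,1],p[1]+s*L[:,0]+c*L[:,1],L[:,2]+p[3]]
def fit(pts,x0):
    def f(p): return np.concatenate([(proj(c,place(p,np.array(L)/1e3))-uv)[0] for c,uv,L in pts])
    r=least_squares(f,x0,loss="soft_l1");return r.x,f(r.x).reshape(-1,2)
E
python3 - <<'E'
from geo import *
P=[("top",(288.4,220),(-62,37.5,44)),("top",(326.1,215.7),(-62,-37.5,44)),
("top",(282.1,239.4),(-98,54.3,44)),("top",(335.9,235.1),(-98,-54.3,44)),
("top",(271.3,278),(-175,80,40)),("top",(350.7,272),(-175,-80,40)),
("top",(259.3,133.7),(125,92.5,75)),("top",(340.1,127.4),(125,-92.5,75)),
("top",(274.1,191.7),(0,62,55)),
("scene",(312.5,234),(-175,-80,40)),("scene",(388.5,253),(-175,80,40)),
("scene",(225.5,306),(125,-92.5,75)),("scene",(321,336.5),(125,92.5,75)),
("scene",(237.5,293.5),(87,-92.5,75)),("scene",(332.5,324),(87,92.5,75))]
p,r=fit(P,[.5,.05,0,0])
print("scanner",p)
for a,b in zip(P,r): print(a[0],a[2],b)
kn=tri([("top",(268.1,213.4)),("scene",(365,260.5))]);print("knob",kn)
c,s=np.cos(p[2]),np.sin(p[2])
R=np.array([[c,s],[-s,c]]);k=R@(kn[:2]-p[:2]);print("knob local",k,"angle",np.arctan2(k[1]-.062,-k[0]))
for n,uv,z in(("apron end",(305,203),.0397),("bar front",(303.5,171),.0397),("bar rear",(303.5,165.8),.0397)):print(n,R@(ray("top",uv,z)[:2]-p[:2]))
# blue plate: 4 top corners in top + scene extremes
B=[("top",(160.8,295),(0,0,0)),("top",(178,265.5),0),("top",(208.3,279),0),("top",(192,310.3),0)]
L=[(-36,36,8),(36,36,8),(36,-36,8),(-36,-36,8)]
B=[("top",b[1],l) for b,l in zip(B,L)]
p2,r=fit(B,[.35,.28,.3,0]);print("blue",p2,r.tolist()); print(proj("scene",place(p2,np.array(L)/1e3)))
E
```

```text
scanner [ 0.6232  0.0208  0.0718 -0.0025]
top (-62, 37.5, 44) [0.5271 1.6631]
top (-62, -37.5, 44) [-0.6975  3.3812]
top (-98, 54.3, 44) [-0.4057 -0.0488]
top (-98, -54.3, 44) [-0.9799  0.4459]
top (-175, 80, 40) [-0.1486  0.0692]
top (-175, -80, 40) [-0.1248  0.2669]
top (125, 92.5, 75) [-3.1697 -1.2279]
top (125, -92.5, 75) [ 5.1212 -0.8989]
top (0, 62, 55) [0.8091 0.3164]
scene (-175, -80, 40) [-0.7047 -0.2133]
scene (-175, 80, 40) [-2.4852  0.5308]
scene (125, -92.5, 75) [-8.7762 -2.0775]
scene (125, 92.5, 75) [3.3507 5.4992]
scene (87, -92.5, 75) [-6.5782 -3.2818]
scene (87, 92.5, 75) [3.081  1.4657]
knob [0.5606 0.0934 0.094 ]
knob local [-0.0572  0.0769] angle 0.2545006082055282
apron end [-0.0241  0.0021]
bar front [0.046  0.0007]
bar rear [ 0.0576 -0.    ]
blue [ 0.4305  0.2738 -0.4412 -0.0189] [[0.513376482310349, 0.5460743080727752], [0.03886334862318108, -0.7876376745076641], [-0.20212491359581009, 0.10154137556520482], [-0.3105157814079007, 0.030545970037735515]]
[[508.9114 304.6689]
 [482.5607 319.651 ]
 [451.552  297.8622]
 [477.6416 284.4776]]
```

Run:
```python
from geo import *
import cv2
W=80
P=[("top",(282.1,239.4),(-98,54.3,44)),("top",(335.9,235.1),(-98,-54.3,44)),
("top",(271.3,278),(-175,80,40)),("top",(350.7,272),(-175,-80,40)),
("top",(259.3,133.7),(125,W,75)),("top",(340.1,127.4),(125,-W,75)),
("top",(274.1,191.7),(0,62,55)),
("scene",(312.5,234),(-175,-80,40)),("scene",(388.5,253),(-175,80,40)),
("scene",(225.5,306),(125,-W,75)),("scene",(321,336.5),(125,W,75)),
("scene",(237.5,293.5),(87,-W,75)),("scene",(332.5,324),(87,W,75))]
for PP in (P,[q for q in P if q[2][1] not in(W,-W) or q[2][0]<0]):
    p,r=fit(PP,[.5,.05,0,0]); print("scanner",p)
    for a,b in zip(PP,r): print(a[0],a[2],b)
s=cv2.imread("pics/scene0.png")[260:312,445:520];
cv2.imwrite("pics/b1.png",cv2.resize(s,None,fx=8,fy=8,interpolation=cv2.INTER_CUBIC))
```

```text
scanner [ 0.6223  0.0233  0.0866 -0.0018]
top (-98, 54.3, 44) [-0.936   0.6437]
top (-98, -54.3, 44) [-1.5221  0.366 ]
top (-175, 80, 40) [-0.1183  0.9532]
top (-175, -80, 40) [-0.1168 -0.0214]
top (125, 80, 75) [ 0.744  -0.7708]
top (125, -80, 75) [-3.0077 -0.6986]
top (0, 62, 55) [-0.4252  1.0612]
scene (-175, -80, 40) [-0.8224 -0.3873]
scene (-175, 80, 40) [-2.1454 -0.2582]
scene (125, -80, 75) [0.0388 0.9481]
scene (125, 80, 75) [-1.2052  2.4634]
scene (87, -80, 75) [ 1.7408 -0.5881]
scene (87, 80, 75) [-1.7028 -1.4698]
scanner [ 0.6232  0.0215  0.0741 -0.0017]
top (-98, 54.3, 44) [-0.6444 -0.0925]
top (-98, -54.3, 44) [-1.1841  0.2798]
top (-175, 80, 40) [-0.3095  0.0799]
top (-175, -80, 40) [-0.2341  0.0916]
top (0, 62, 55) [0.4579 0.2507]
scene (-175, -80, 40) [-0.6559 -0.468 ]
scene (-175, 80, 40) [-2.3118  0.179 ]
```

View pics/b1.png

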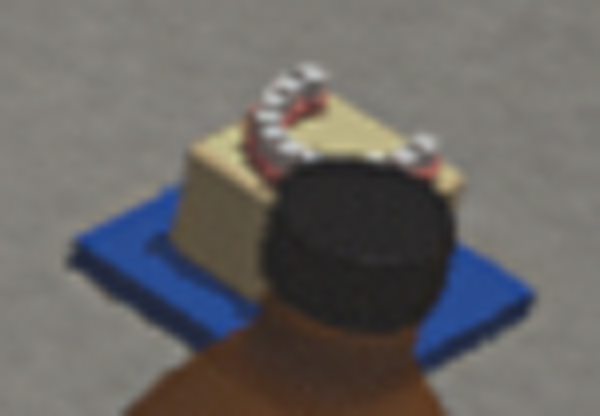

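The scene crop shows the plate's left corner at (454.4,290.4) and right corner at (511.9,296.9). The block's top corners are at (468.8,278.8), (502.9,282.9) and (486.3,271.9).

Run:
```python
from geo import *
L=[(-36,36,8),(36,36,8),(36,-36,8),(-36,-36,8)]
T=[(22,22,38),(22,-22,38),(-22,-22,38),(-22,22,38)]
B=[("top",uv,l) for uv,l in zip([(160.5,295.3),(178,264.5),(208.5,279),(192.5,309.8)],L)]
B+=[("top",uv,l) for uv,l in zip([(175.5,271.75),(194.5,279.75),(186,299.25),(166.3,291.3)],T)]
B+=[("scene",(454.4,290.4),L[2]),("scene",(511.9,296.9),L[0]),("scene",(468.8,278.8),T[1]),("scene",(502.9,282.9),T[3]),("scene",(486.3,271.9),T[2])]
p,r=fit(B,[.4,.28,-.45,0]);print("blue",p,np.degrees(p[2]))
for a,b in zip(B,r): print(a[0],a[2],b)
print("plate corner heights",tri([B[2][:2],B[8][:2]]),tri([B[0][:2],B[9][:2]]))
print("block top",tri([B[5][:2],B[10][:2]]),tri([B[7][:2],B[11][:2]]),tri([B[6][:2],B[12][:2]]))
z=lambda x,y:(245+x/3.5,120+y/3.5)
def line(a,b,h):
    A,C=ray("top",z(*a),h),ray("top",z(*b),h);d=C-A;print(A[:2],C[:2],np.hypot(*d[:2]),np.degrees(np.arctan2(d[1],d[0])))
line((152,345),(138,130),.044);line((284,330),(264,120),.044)
line((95,553),(370,532),.04);line((92,553),(84,372),.04);line((370,532),(356,353),.04);line((144,180),(266,170),.037);line((154,303),(276,290),.0397)
line((50,48),(333,26),.075)
```

```text
blue [ 0.4286  0.2718 -0.4352 -0.0044] -24.933103994616513
top (-36, 36, 8) [-0.5217  0.5607]
top (36, 36, 8) [-1.2201 -0.0047]
top (36, -36, 8) [-1.1398 -0.0977]
top (-36, -36, 8) [-1.6101  0.8702]
top (22, 22, 38) [-0.3021 -0.5994]
top (22, -22, 38) [-0.0367  0.5058]
top (-22, -22, 38) [-1.9771  0.9327]
top (-22, 22, 38) [-1.6734 -0.3817]
scene (36, -36, 8) [-2.4097  0.4837]
scene (-36, 36, 8) [-2.21    0.5025]
scene (22, -22, 38) [-3.0169  0.226 ]
scene (-22, 22, 38) [-1.1768  0.0461]
scene (-22, -22, 38) [-4.343  -1.0301]
plate corner heights [0.4449 0.2246 0.0041] [0.4116 0.3207 0.0052]
block top [0.4394 0.2449 0.0349] [0.4168 0.3005 0.0324] [0.4    0.2635 0.032 ]
[0.5646 0.0547] [0.6984 0.0651] 0.13420182549174656 4.43708524626209
[ 0.5736 -0.0226] [ 0.7048 -0.0108] 0.13169444843042308 5.136025331844038
[0.4427 0.0858] [ 0.4546 -0.0717] 0.1579314464970575 -85.69330178146146
[0.4427 0.0875] [0.5494 0.0946] 0.10685700507118108 3.7821865755529904
[ 0.4546 -0.0717] [ 0.5606 -0.0648] 0.10628418609805929 3.694506134015361
[0.6692 0.0616] [ 0.6755 -0.0119] 0.07376049641403255 -85.08406538167405
[0.5914 0.0542] [ 0.5993 -0.0179] 0.07254932187898212 -83.72850091477451
[0.7374 0.1151] [ 0.7513 -0.0518] 0.16749363696532 -85.22796325864061
```

```bash
cat >> geo.py <<'E'
from scipy.spatial.transform import Rotation as Rn
SC=[.6228,.0222,np.radians(4.5)]
def s2w(x,y): 
    c,s=np.cos(SC[2]),np.sin(SC[2]);return np.array([SC[0]+c*x-s*y,SC[1]+s*x+c*y])
def w2s(P):
    c,s=np.cos(SC[2]),np.sin(SC[2]);d=np.array(P[:2])-SC[:2];return np.array([c*d[0]+s*d[1],-s*d[0]+c*d[1]])
def go(target,yaw=None,obs=None):
    "tool-frame shift in mm to world target, then turn about tool z (deg) to bring jaws to yaw (deg)"
    from station import ctrl
    o=obs or ctrl.get_obs();R=Rn.from_rotvec(o["tool_rot"]).as_matrix()
    ty=np.degrees(np.arctan2(R[1,1],R[0,1]))
    print("t",round(o["t"],2),"tcp",o["tool_pos"],"sc",w2s(o["tool_pos"])*1e3,"jaw",round(ty,2),"F",o["contact_force"],"open",round(o["opening"],4))
    if target is not None: print(" shift mm",(R.T@(np.array(target)-o["tool_pos"])*1e3).round(1))
    if yaw is not None: print(" turn z",round(-((yaw-ty+90)%180-90),2), "tilt", (R[:,2]).round(4))
E
python3 - <<'E'
from geo import *
go([.4286,.2715,.12],65.1)
print(s2w(-.12,0),s2w(0,0))
E
```

```text
t 0.6 tcp [0.1976 0.5929 0.2018] sc [-379.0635  602.3022] jaw 71.56 F [0.036  0.4043 0.1492] open 0.085
 shift mm [-320.7 -231.9   81.8]
 turn z 6.46 tilt [-0.  0. -1.]
[0.5032 0.0128] [0.6228 0.0222]
```

```bash
python3 -m creep '[[1,-0.032,-0.0232,0.008,0,0,0],[1,-0.032,-0.0232,0.008,0,0,0],[1,-0.032,-0.0232,0.008,0,0,0],[1,-0.032,-0.0232,0.008,0,0,0],[1,-0.032,-0.0232,0.008,0,0,0],[1,-0.032,-0.0232,0.008,0,0,0],[1,-0.032,-0.0232,0.008,0,0,0],[1,-0.032,-0.0232,0.008,0,0,0],[1,-0.032,-0.0232,0.008,0,0,0],[1,-0.032,-0.0232,0.008,0,0,0],[1,0,0,0,0,0,6.5],[1,0,0,0,0,0,0],[1,0,0,0,0,0,0]]' 40
python3 - <<'E'
from geo import *
from station import *
import cv2
go([.4286,.2715,.012],65.1)
t=get_image("top")[:,:,::-1];s=get_image("scene")[:,:,::-1]
c=lambda im,u,v:cv2.resize(im[v:v+120,u:u+100],None,fx=4,fy=4,interpolation=cv2.INTER_CUBIC)
cv2.imwrite("pics/g1.png",np.hstack([c(t,130,220),c(s,430,210)]))
print(proj("top",ctrl.get_obs()["tool_pos"]),proj("scene",ctrl.get_obs()["tool_pos"]))
E
```

```text
t: 1.9
tool_pos: [0.4279, 0.2718, 0.1221]
tool_rot: [0.675, 3.068, 0.001]
contact_force: [0.1, 0.5, 0.1]
opening: 0.0856
t 1.9 tcp [0.4279 0.2718 0.1221] sc [-174.7231  264.141 ] jaw 65.19 F [0.1074 0.5433 0.1408] open 0.0856
 shift mm [ -0.8  -0.  110.1]
 turn z 0.09 tilt [ 0.0003  0.0003 -1.    ]
[[165.3751 280.1917]] [[493.797  239.0551]]
```

View pics/g1.png

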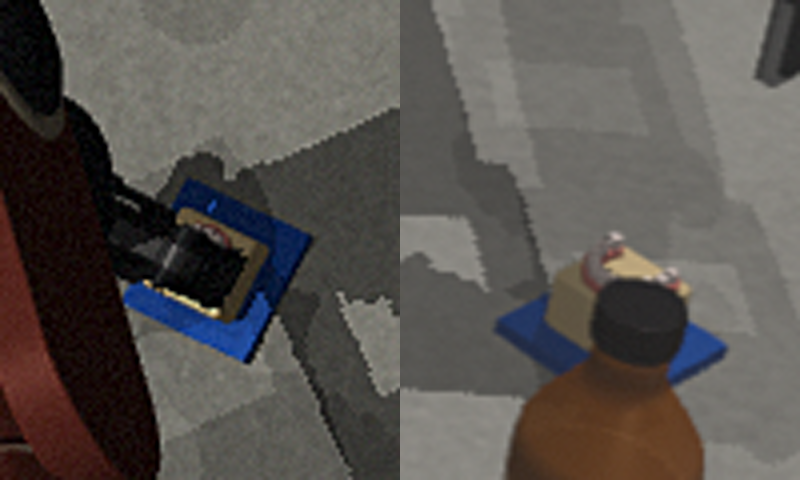

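The top crop shows one finger (182,286) over the near edge of the block. The scene crop doesn't show the gripper where I expected it, so I'll check the full scene image.

Run:
```python
from geo import *
from station import *
import cv2
s=get_image("scene")[:,:,::-1].copy();cv2.imwrite("pics/s2raw.png",s)
o=ctrl.get_obs();R=Rn.from_rotvec(o["tool_rot"]).as_matrix()
for d in(-.0425,0,.0425):
    q=proj("scene",o["tool_pos"]+R@[0,d,-.013 if d else 0])[0];print(d,q);cv2.circle(s,tuple(int(v) for v in q),3,(0,255,255),1)
cv2.imwrite("pics/s2.png",cv2.resize(s[80:330,340:640],None,fx=2.4,fy=2.4,interpolation=cv2.INTER_CUBIC))
```

```text
-0.0425 [475.3293 221.9369]
0 [493.8514 239.0649]
0.0425 [516.9068 243.9012]
```

View pics/s2.png

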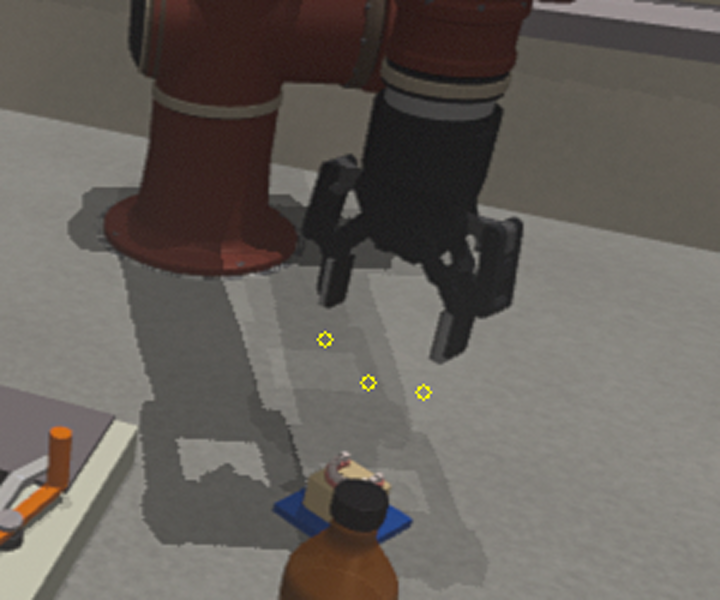

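The scene view shows the fingertips at (479,206) and (523,231). That is about 15 px above my projections, so I'll triangulate.

Run:
```python
from geo import *
from station import *
o=ctrl.get_obs();R=Rn.from_rotvec(o["tool_rot"]).as_matrix()
A=o["tool_pos"]+R@[0,-.0425,-.013];print("pred tip",A,"top px",proj("top",A))
X=tri([("top",(188.75,291.2)),("scene",(478.8,206.3))]);print("tri",X,proj("top",X),proj("scene",X))
for z in(.135,.16):print(ray("top",(188.75,291.2),z),ray("scene",(478.8,206.3),z),ray("scene",(523,231),z))
print(o)
```

```text
pred tip [0.4098 0.2337 0.1351] top px [[183.8685 289.106 ]]
tri [0.4015 0.2255 0.1592] [[184.4376 292.2384]] [[474.3497 206.5949]]
[0.406  0.2248 0.135 ] [0.3496 0.2237 0.135 ] [0.3984 0.3113 0.135 ]
[0.4032 0.2179 0.16  ] [0.398  0.2321 0.16  ] [0.4439 0.3146 0.16  ]
{'t': 2.05, 'q': array([ 0.4202, -0.1715,  1.9632,  0.0001,  1.3493, -0.7179]), 'dq': array([ 0.0007,  0.0009, -0.0018,  0.    , -0.0009,  0.0062]), 'effort': array([ -0.2223, -28.0016, -35.5358,  -0.009 ,  -0.0021,  -0.0088]), 'tool_pos': array([0.4276, 0.2723, 0.1221]), 'tool_rot': array([0.6743, 3.068 , 0.0005]), 'contact_force': array([-0.4037, -0.2375,  0.355 ]), 'wrist_torque': array([ 0.0054, -0.0371, -0.0072]), 'opening': 0.08567450668150546}
```

```bash
python3 -m creep '[[0,0,0,0,0,0,0],[0,0,0,0,0,0,0],[0,0,0,0,0,0,0],[0,0,0,0,0,0,0],[0,0,0,0,0,0,0],[0,0,0,0,0,0,0],[0,0,0,0,0,0,0],[0,0,0,0,0,0,0],[0,0,0,0,0,0,0],[0,0,0,0,0,0,0]]' 40
python3 - <<'E'
from geo import *
from station import *
import cv2
t=get_image("top")[:,:,::-1];s=get_image("scene")[:,:,::-1].copy();cv2.imwrite("pics/s3raw.png",s)
o=ctrl.get_obs();R=Rn.from_rotvec(o["tool_rot"]).as_matrix();go(None,65.1)
for d in(0,-.02,-.04,-.073):
    q=proj("scene",o["tool_pos"]+R@[0,0,d])[0];print(d,q);cv2.circle(s,tuple(int(round(v*1)) for v in q),1,(0,255,255),-1)
a=cv2.resize(s[130:310,440:570],None,fx=3.3,fy=3.3,interpolation=cv2.INTER_CUBIC);b=cv2.resize(t[220:330,120:220],None,fx=3.6,fy=3.6,interpolation=cv2.INTER_CUBIC)
M=np.zeros((600,800,3),np.uint8);M[:a.shape[0],:a.shape[1]]=a;M[:b.shape[0],435:435+b.shape[1]]=b[:,:365];cv2.imwrite("pics/s3.png",M)
E
```

```text
t: 3.05
tool_pos: [0.4279, 0.2716, 0.1218]
tool_rot: [-0.678, -3.067, 0.0]
contact_force: [0.5, -0.1, -0.5]
opening: -0.0
t 3.15 tcp [0.4279 0.2716 0.1218] sc [-174.7617  263.924 ] jaw 65.06 F [-0.9583  0.6572 -0.9192] open 0.0002
 turn z -0.04 tilt [ 0.  0. -1.]
0 [493.3387 239.164 ]
-0.02 [495.6897 229.0672]
-0.04 [498.1032 218.7018]
-0.073 [502.2292 200.9824]
```

View pics/s3.png

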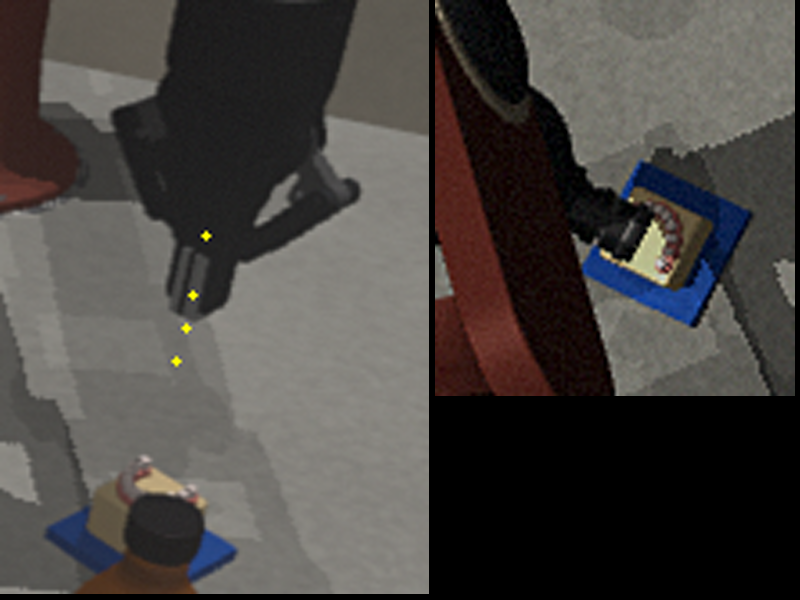

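Run:
```python
from geo import *
S=("scene",(499.1,226.4))
for u,v in((172,284),(177,285),(180,286)):
    X=tri([("top",(u,v)),S]);print(u,v,X,proj("top",X)-[u,v],proj("scene",X)-S[1])
for z in(.12,.135,.147,.16):print(z,ray("scene",(499.1,226.4),z),ray("top",(177,285),z),ray("scene",(496.5,226.4),z))
print(proj("top",[.428,.2717,.122]),proj("top",[.428,.2717,.147]))
```

```text
172 284 [0.4165 0.265  0.1381] [[-5.7945  1.2176]] [[-6.1928  0.5221]]
177 285 [0.4141 0.2608 0.1354] [[-8.1116  1.6806]] [[-8.6169  0.6421]]
180 286 [0.4121 0.2583 0.1334] [[-9.4643  1.9445]] [[-10.0118   0.6885]]
0.12 [0.3766 0.2696 0.12  ] [0.4191 0.2511 0.12  ] [0.379  0.2656 0.12  ]
0.135 [0.4037 0.2729 0.135 ] [0.4172 0.2466 0.135 ] [0.406  0.2691 0.135 ]
0.147 [0.4255 0.2756 0.147 ] [0.4157 0.243  0.147 ] [0.4277 0.2719 0.147 ]
0.16 [0.449  0.2785 0.16  ] [0.4141 0.2391 0.16  ] [0.4511 0.2749 0.16  ]
[[165.7125 280.0172]] [[161.2834 278.1469]]
```

Run:
```python
from geo import *
from station import *
import cv2
t=get_image("top")[:,:,::-1];cv2.imwrite("pics/t4raw.png",t)
a=np.clip(cv2.resize(t[250:320,140:220],None,fx=7,fy=7,interpolation=cv2.INTER_CUBIC).astype(float)*2.2,0,255).astype(np.uint8)
for u,v in proj("top",[[.428,.2717,.122],[.428,.2717,.147]]): cv2.circle(a,(int((u-140)*7),int((v-250)*7)),4,(0,255,255),2)
cv2.imwrite("pics/t4.png",a)
```

```text
(no output)
```

View pics/t4.png

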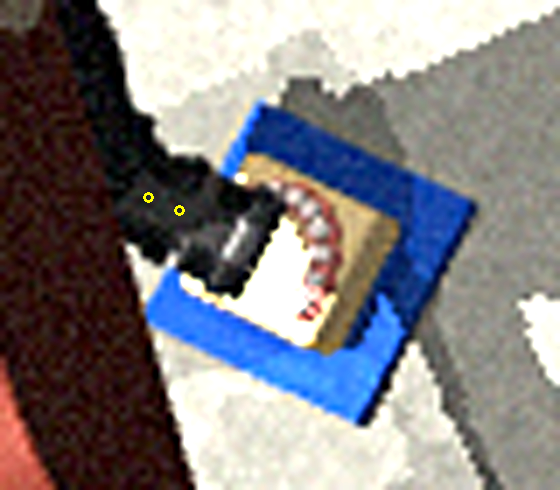

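The top view shows the finger axis in line with the TCP in xy; what I took for a tip was the knuckle. The scene view puts the shut tip about 25 mm above the reported TCP. I'll settle the height with a gentle touch on free bench.

```bash
python3 -m creep '[[0,0.003,-0.026,0,0,0,0],[0,0.003,-0.026,0.01,0,0,0],[0,0.003,-0.026,0.02,0,0,0],[0,0.003,-0.026,0.025,0,0,0],[0,0.003,-0.026,0.025,0,0,0],[0,0,0,0.012,0,0,0],[0,0,0,0,0,0,0],[0,0,0,0,0,0,0]]'
python3 -m creep '[[0,0,0,0.003,0,0,0],[0,0,0,0.003,0,0,0],[0,0,0,0.003,0,0,0],[0,0,0,0.003,0,0,0],[0,0,0,0.003,0,0,0],[0,0,0,0.003,0,0,0],[0,0,0,0.003,0,0,0]]'
python3 - <<'E'
from geo import *
from station import *
import cv2
o=ctrl.get_obs();print(o["q"]);go(None)
s=get_image("scene")[:,:,::-1].copy()
for d in(0,-.02,-.04):
    q=proj("scene",o["tool_pos"]+[0,0,-d])[0];print(q);cv2.circle(s,tuple(int(round(v)) for v in q),1,(0,255,255),-1)
cv2.imwrite("pics/s5.png",cv2.resize(s[150:310,330:530],None,fx=3.5,fy=3.5,interpolation=cv2.INTER_CUBIC))
E
```

```text
t: 4.0
tool_pos: [0.3606, 0.1607, 0.0308]
tool_rot: [0.678, 3.066, 0.001]
contact_force: [-0.0, -0.3, -0.1]
opening: -0.0
t: 4.7
tool_pos: [0.3594, 0.16, 0.0085]
tool_rot: [-0.678, -3.067, 0.0]
contact_force: [1.1, 0.0, 0.2]
opening: -0.0002
[ 0.2291 -0.3332  2.2998 -0.      1.1751 -0.9064]
t 4.7 tcp [0.3594 0.16   0.0085] sc [-251.789   158.0507] jaw 65.06 F [1.1209 0.0105 0.1809] open -0.0002
[434.5428 255.7163]
[435.8663 247.436 ]
[437.2192 238.9715]
```

View pics/s5.png

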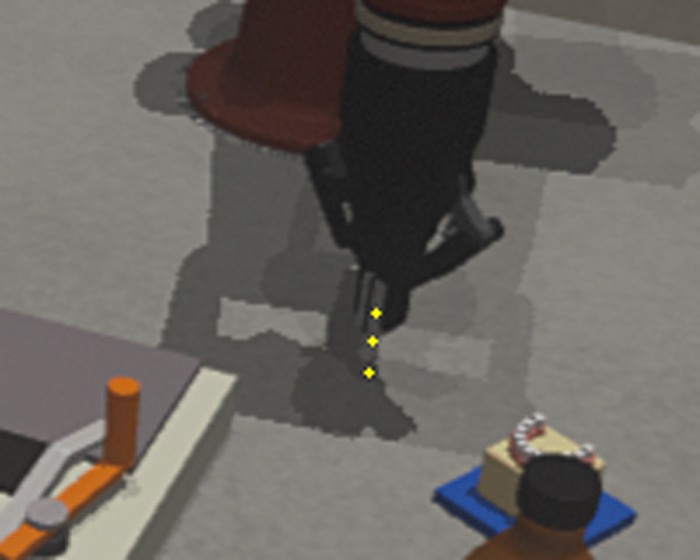

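The scene view again shows the tip about 25 mm above the projected TCP. I'll continue to contact with small steps.

```bash
for i in 1 ; do python3 -m creep '[[0,0,0,0.002,0,0,0],[0,0,0,0.002,0,0,0],[0,0,0,0.002,0,0,0],[0,0,0,0.001,0,0,0],[0,0,0,0.001,0,0,0]]'; python3 -m creep '[[0,0,0,0.001,0,0,0],[0,0,0,0.001,0,0,0],[0,0,0,0,0,0,0]]'; done
```

```text
t: 5.25
tool_pos: [0.3594, 0.16, 0.0007]
tool_rot: [-0.678, -3.067, 0.0]
contact_force: [-0.5, 0.3, -0.6]
opening: -0.0002
t: 5.55
tool_pos: [0.3593, 0.16, -0.0013]
tool_rot: [-0.678, -3.067, 0.0]
contact_force: [0.2, -0.3, -0.1]
opening: -0.0001
```

```bash
python3 -m creep '[[0,0,0,0.003,0,0,0],[0,0,0,0.003,0,0,0],[0,0,0,0.003,0,0,0],[0,0,0,0.002,0,0,0],[0,0,0,0.001,0,0,0]]'; python3 -m creep '[[0,0,0,0.001,0,0,0],[0,0,0,0.001,0,0,0],[0,0,0,0,0,0,0]]'
```

```text
t: 6.05
tool_pos: [0.3592, 0.16, -0.0136]
tool_rot: [-0.678, -3.067, 0.0]
contact_force: [0.1, 0.7, 0.1]
opening: -0.0001
t: 6.35
tool_pos: [0.3594, 0.16, -0.0153]
tool_rot: [-0.678, -3.067, 0.0]
contact_force: [0.3, 0.7, 0.5]
opening: -0.0001
```

```bash
python3 -m creep '[[0,0,0,0.001,0,0,0],[0,0,0,0.001,0,0,0],[0,0,0,0.001,0,0,0]]'; python3 -m creep '[[0,0,0,0.001,0,0,0],[0,0,0,0.001,0,0,0]]'
```

```text
t: 6.65
tool_pos: [0.3595, 0.1601, -0.0182]
tool_rot: [0.678, 3.067, 0.0]
contact_force: [0.5, -0.3, -0.5]
opening: 0.0004
t: 6.85
tool_pos: [0.3594, 0.16, -0.0203]
tool_rot: [-0.678, -3.067, 0.0]
contact_force: [0.2, -0.9, -0.8]
opening: -0.0004
```

```bash
python3 -m creep '[[0,0,0,0.001,0,0,0],[0,0,0,0.001,0,0,0]]'; python3 -m creep '[[0,0,0,0.001,0,0,0],[0,0,0,0.001,0,0,0]]'
```

```text
t: 7.05
tool_pos: [0.3594, 0.16, -0.0223]
tool_rot: [-0.678, -3.067, 0.0]
contact_force: [-0.4, 0.7, -0.4]
opening: 0.0
t: 7.25
tool_pos: [0.3595, 0.16, -0.0243]
tool_rot: [0.678, 3.067, -0.0]
contact_force: [-0.7, -0.3, -0.6]
opening: 0.0
```

```bash
python3 -m creep '[[0,0,0,0.001,0,0,0],[0,0,0,0.001,0,0,0]]'
```

```text
t: 7.45
tool_pos: [0.3595, 0.16, -0.0263]
tool_rot: [0.678, 3.067, -0.0]
contact_force: [-0.3, -0.5, -0.4]
opening: -0.0002
```

```bash
python3 -m creep '[[0,0,0,0.001,0,0,0],[0,0,0,0.001,0,0,0]]'
```

```text
t: 7.65
tool_pos: [0.3594, 0.16, -0.0283]
tool_rot: [-0.678, -3.067, 0.0]
contact_force: [-0.0, 0.2, -0.7]
opening: -0.0005
```

```bash
python3 -m creep '[[0,0,0,0.001,0,0,0],[0,0,0,0.001,0,0,0]]'
```

```text
t: 7.85
tool_pos: [0.3595, 0.1601, -0.0295]
tool_rot: [-0.678, -3.067, 0.001]
contact_force: [-5.4, -0.8, 14.1]
opening: -0.0003
```

Run:
```python
from geo import *
from station import *
import cv2
o=ctrl.get_obs();go(None)
s=get_image("scene")[:,:,::-1].copy();t=get_image("top")[:,:,::-1]
a=cv2.resize(s[190:290,400:500],None,fx=4,fy=4,interpolation=cv2.INTER_CUBIC)
u,v=proj("top",[.3595,.16,0])[0].astype(int);print(u,v)
b=cv2.resize(t[v-50:v+50,u-50:u+50],None,fx=4,fy=4,interpolation=cv2.INTER_CUBIC)
M=np.hstack([a,b]);M=np.clip(M.astype(float)*2,0,255).astype(np.uint8)
cv2.circle(M,tuple(((proj("scene",[.3595,.16,0])[0]-[400,190])*4).astype(int)),3,(0,255,255),1)
cv2.imwrite("pics/s6.png",M)
```

```text
t 7.85 tcp [ 0.3595  0.1601 -0.0295] sc [-251.6905  158.1078] jaw 65.07 F [-5.4415 -0.7698 14.1231] open -0.0003
236 321
```

View pics/s6.png

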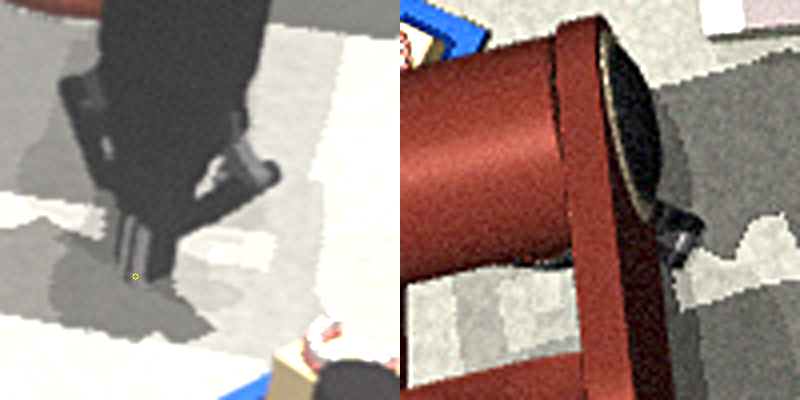

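The scene crop shows the tip at the bench right at the projected point, with contact at reported z = -29 mm. So the real tip height is the reported z plus 29 mm, and I'll use that correction from here on.

```bash
sed -i 's/^SC=.*/SC=[.6232,.0208,np.radians(4.5)]/' geo.py
python3 -m creep '[[0,0,0,-0.02,0,0,0],[0.3,0,0,-0.035,0,0,0],[1,0,0,-0.035,0,0,0],[1,-0.0034,0.0259,0,0,0,0],[1,-0.0034,0.0259,0,0,0,0],[1,-0.0034,0.0259,0,0,0,0],[1,-0.0034,0.0259,0,0,0,0],[1,-0.0034,0.0259,0,0,0,0],[1,0,0,0,0,0,0],[1,0,0,0,0,0,0],[1,0,0,0,0,0,0]]' 30
python3 -c "
from geo import *
go([.4295,.270,-.019],65.1)"
```

```text
t: 9.05
tool_pos: [0.4288, 0.2696, 0.0594]
tool_rot: [-0.679, -3.067, 0.001]
contact_force: [0.2, -0.4, 0.4]
opening: 0.0855
t 9.05 tcp [0.4288 0.2696 0.0594] sc [-174.2964  263.3191] jaw 65.05 F [ 0.214  -0.3835  0.3589] open 0.0855
 shift mm [-0.5  0.7 78.4]
 turn z -0.05 tilt [-0.001  -0.0006 -1.    ]
```

```bash
python3 -m creep '[[1,0,0,0.02,0,0,0],[1,0,0,0.02,0,0,0],[1,0,0,0.014,0,0,0],[1,0,0,0.01,0,0,0],[1,0,0,0.006,0,0,0],[1,0,0,0.004,0,0,0],[1,0,0,0.003,0,0,0],[1,0,0,0.001,0,0,0],[1,0,0,0,0,0,0]]' 30
python3 -m creep '[[0.55,0,0,0,0,0,0],[0.53,0,0,0,0,0,0],[0.51,0,0,0,0,0,0],[0.49,0,0,0,0,0,0],[0.47,0,0,0,0,0,0],[0.45,0,0,0,0,0,0],[0.4,0,0,0,0,0,0],[0.4,0,0,0,0,0,0],[0.4,0,0,0,0,0,0],[0.4,0,0,0,0,0,0]]' 25
```

```text
t: 9.95
tool_pos: [0.4297, 0.2704, -0.0179]
tool_rot: [0.678, 3.067, 0.001]
contact_force: [0.7, -0.2, 0.3]
opening: 0.0853
t: 10.95
tool_pos: [0.4299, 0.2706, -0.0177]
tool_rot: [0.678, 3.067, 0.001]
contact_force: [-0.2, 1.2, 4.5]
opening: 0.0434
```

```bash
python3 -m creep '[[0.4,0,0,-0.002,0,0,0],[0.4,0,0,-0.005,0,0,0],[0.4,0,0,-0.015,0,0,0],[0.4,0,0,-0.03,0,0,0],[0.4,0,0,-0.03,0,0,0],[0.4,0,0,-0.01,0,0,0],[0.4,0,0,0,0,0,0]]' 30
python3 -c "
from geo import *
x,y=s2w(-.125,0);print(x,y)
go([x,y,.074],4.5)"
```

```text
t: 11.65
tool_pos: [0.4309, 0.2709, 0.0761]
tool_rot: [0.677, 3.064, 0.004]
contact_force: [-0.1, 0.2, -2.0]
opening: 0.044
0.49858533328335897 0.010992613034019381
t 11.65 tcp [0.4309 0.2709 0.0761] sc [-172.1125  264.4409] jaw 65.07 F [-0.1257  0.1678 -2.0301] open 0.044
 shift mm [-171.  -207.2    1.9]
 turn z 60.57 tilt [ 0.0041  0.0018 -1.    ]
```

```bash
python3 -m creep '[[0.4,-0.008,-0.0095,0,0,0,0],[0.4,-0.0155,-0.0188,0,0,0,0],[0.4,-0.0155,-0.0188,0,0,0,0],[0.4,-0.0155,-0.0188,0,0,0,0],[0.4,-0.0155,-0.0188,0,0,0,0],[0.4,-0.0155,-0.0188,0,0,0,0],[0.4,-0.0155,-0.0188,0,0,0,0],[0.4,-0.0155,-0.0188,0,0,0,0],[0.4,-0.0155,-0.0188,0,0,0,0],[0.4,-0.0155,-0.0188,0,0,0,0],[0.4,-0.0155,-0.0188,0,0,0,0],[0.4,-0.008,-0.0095,0,0,0,0]]' 30
python3 -m creep '[[0.4,0,0,0,0,0,4],[0.4,0,0,0,0,0,7],[0.4,0,0,0,0,0,7],[0.4,0,0,0,0,0,7],[0.4,0,0,0,0,0,7],[0.4,0,0,0,0,0,7],[0.4,0,0,0,0,0,7],[0.4,0,0,0,0,0,7],[0.4,0,0,0,0,0,5],[0.4,0,0,0,0,0,2.5],[0.4,0,0,0,0,0,0],[0.4,0,0,0,0,0,0]]' 30
python3 -c "
from geo import *
x,y=s2w(-.125,0)
go([x,y,.024],4.5)"
```

```text
t: 12.85
tool_pos: [0.4958, 0.0085, 0.0716]
tool_rot: [-0.681, -3.063, 0.001]
contact_force: [-0.2, 0.7, -2.4]
opening: 0.0433
t: 14.05
tool_pos: [0.4964, 0.0106, 0.0727]
tool_rot: [-2.129, -2.308, 0.002]
contact_force: [0.1, 0.9, -3.0]
opening: 0.0432
t 14.05 tcp [0.4964 0.0106 0.0727] sc [-127.2483   -0.2622] jaw 4.62 F [ 0.0632  0.8538 -3.0385] open 0.0432
 shift mm [ 0.2  2.3 48.7]
 turn z 0.12 tilt [-0.002   0.0003 -1.    ]
```

```bash
python3 -m creep '[[0.4,0,0,0.01,0,0,0],[0.4,0,0.001,0.014,0,0,0],[0.4,0,0,0.01,0,0,0],[0.4,0,0,0.005,0,0,0],[0.4,0,0,0.003,0,0,0],[0.4,0,0,0.001,0,0,0],[0.4,0,0,0,0,0,0]]'
python3 -m creep '[[0.4,0,0,0.001,0,0,0],[0.4,0,0,0.001,0,0,0],[0.4,0,0,0.001,0,0,0]]'
```

```text
t: 14.75
tool_pos: [0.4985, 0.0106, 0.031]
tool_rot: [2.131, 2.308, 0.0]
contact_force: [0.2, 0.2, -2.5]
opening: 0.0436
t: 15.05
tool_pos: [0.4985, 0.0106, 0.0281]
tool_rot: [2.131, 2.308, 0.001]
contact_force: [-0.5, -0.3, -2.4]
opening: 0.0436
```

```bash
python3 -m creep '[[0.4,0,0,0.001,0,0,0],[0.4,0,0,0.001,0,0,0],[0.4,0,0,0.001,0,0,0]]'
```

```text
t: 15.35
tool_pos: [0.4982, 0.0106, 0.0247]
tool_rot: [-2.131, -2.308, 0.0]
contact_force: [-1.0, -0.4, -3.1]
opening: 0.0435
```

```bash
python3 -m creep '[[0.4,0,0,0.001,0,0,0],[0.4,0,0,0.0007,0,0,0]]'
```

```text
t: 15.55
tool_pos: [0.4982, 0.0106, 0.023]
tool_rot: [-2.131, -2.308, 0.0]
contact_force: [-0.7, -0.1, -2.6]
opening: 0.0435
```

```bash
python3 -m creep '[[0.4,0,0,0.0007,0,0,0],[0.4,0,0,0,0,0,0]]'
```

```text
t: 15.75
tool_pos: [0.4983, 0.0106, 0.0224]
tool_rot: [2.131, 2.308, -0.0]
contact_force: [1.1, 0.5, -2.5]
opening: 0.0435
```

```bash
python3 -m creep '[[0.4,0,0,0.0007,0,0,0],[0.4,0,0,0,0,0,0]]'
```

```text
t: 15.95
tool_pos: [0.4986, 0.0105, 0.0223]
tool_rot: [2.131, 2.308, 0.001]
contact_force: [-1.4, -0.1, 2.2]
opening: 0.0438
```

```bash
python3 -m creep '[[0.4,0,0,0.0007,0,0,0],[0.4,0,0,0,0,0,0]]'
```

```text
t: 16.15
tool_pos: [0.4989, 0.0105, 0.0223]
tool_rot: [2.131, 2.308, 0.001]
contact_force: [-2.9, 1.0, 5.5]
opening: 0.0434
```

```bash
python3 -m creep '[[0.4,0,0,0.0005,0,0,0],[0.4,0,0,0,0,0,0]]'
```

```text
t: 16.35
tool_pos: [0.4991, 0.0105, 0.0223]
tool_rot: [2.13, 2.307, 0.001]
contact_force: [-4.1, 0.7, 6.9]
opening: 0.0431
```

```bash
python3 -m creep '[[0.5,0,0,0,0,0,0],[0.53,0,0,-0.0005,0,0,0],[0.56,0,0,-0.0005,0,0,0],[0.57,0,0,0,0,0,0],[0.57,0,0,0,0,0,0],[0.57,0,0,0,0,0,0]]' 20
python3 -c "
from geo import *
go([*s2w(-.07,0),.024],4.5)"
```

```text
t: 16.95
tool_pos: [0.4981, 0.0106, 0.0213]
tool_rot: [-2.131, -2.308, 0.0]
contact_force: [-0.5, 1.0, 0.8]
opening: 0.0489
t 16.95 tcp [0.4981 0.0106 0.0213] sc [-125.4725   -0.3612] jaw 4.56 F [-0.5412  1.0331  0.8279] open 0.0489
 shift mm [ 0.3 55.5 -2.7]
 turn z 0.06 tilt [-0.0002  0.     -1.    ]
```

```bash
python3 -m creep '[[0.57,0,0.002,-0.001,0,0,0],[0.57,0,0.002,0,0,0,0],[0.57,0,0.002,0,0,0,0],[0.57,0,0.003,0,0,0,0],[0.57,0,0.003,0,0,0,0],[0.57,0,0.003,0,0,0,0],[0.57,0,0.003,0,0,0,0],[0.57,0,0.003,0,0,0,0],[0.57,0,0.003,0,0,0,0],[0.57,0,0.003,0,0,0,0]]'
python3 -m creep '[[0.57,0,0.003,0,0,0,0],[0.57,0,0.003,0,0,0,0],[0.57,0,0.003,0,0,0,0],[0.57,0,0.003,0,0,0,0],[0.57,0,0.003,0,0,0,0],[0.57,0,0.003,0,0,0,0],[0.57,0,0.003,0,0,0,0],[0.57,0,0.003,0,0,0,0]]'
python3 -c "
from geo import *
go(None,4.5)"
```

```text
t: 17.95
tool_pos: [0.5254, 0.0128, 0.0225]
tool_rot: [-2.131, -2.308, 0.0]
contact_force: [-1.4, -0.2, 0.8]
opening: 0.0488
t: 18.75
tool_pos: [0.5493, 0.0147, 0.0225]
tool_rot: [-2.131, -2.308, -0.0]
contact_force: [-1.3, 1.2, 0.4]
opening: 0.0487
t 18.75 tcp [0.5493 0.0147 0.0225] sc [-74.1203  -0.3299] jaw 4.56 F [-1.3182  1.1713  0.3616] open 0.0487
 turn z 0.06 tilt [-0.  0. -1.]
```

```bash
python3 -m creep '[[0.57,0,0.003,0,0,0,0],[0.57,0,0.003,0,0,0,0],[0.57,0,0.003,0,0,0,0],[0.57,0,0.003,0,0,0,0],[0.57,0,0.003,0,0,0,0],[0.57,0,0.003,0,0,0,0]]'; python3 -m creep '[[0.57,0,0.003,0,0,0,0],[0.57,0,0.003,0,0,0,0],[0.57,0,0.003,0,0,0,0],[0.57,0,0.003,0,0,0,0],[0.57,0,0.003,0,0,0,0],[0.57,0,0.003,0,0,0,0]]'
python3 -m creep '[[0.57,0,0.003,0,0,0,0],[0.57,0,0.003,0,0,0,0],[0.57,0,0.003,0,0,0,0],[0.57,0,0.003,0,0,0,0],[0.57,0,0.003,0,0,0,0],[0.57,0,0.003,0,0,0,0]]'
python3 -c "
from geo import *
go(None,4.5)"
```

```text
t: 19.35
tool_pos: [0.5672, 0.0161, 0.0224]
tool_rot: [-2.131, -2.308, 0.0]
contact_force: [-0.4, -0.6, -0.1]
opening: 0.049
t: 19.95
tool_pos: [0.5852, 0.0176, 0.0224]
tool_rot: [-2.131, -2.308, 0.0]
contact_force: [-1.0, -1.1, 0.2]
opening: 0.0487
t: 20.55
tool_pos: [0.6034, 0.0189, 0.0227]
tool_rot: [2.131, 2.308, 0.0]
contact_force: [-0.5, -0.7, -0.5]
opening: 0.049
t 20.55 tcp [0.6034 0.0189 0.0227] sc [-19.9255  -0.3062] jaw 4.56 F [-0.534  -0.6748 -0.4802] open 0.049
 turn z 0.06 tilt [ 0.0004 -0.0001 -1.    ]
```

```bash
cat > blue.py <<'E'
from geo import *
from station import *
import cv2
go(None)
for n in("scene","top"):
    im=get_image(n)[:,:,::-1];cv2.imwrite(f"pics/last_{n}.png",im);h=cv2.cvtColor(im,cv2.COLOR_BGR2HSV)
    m=cv2.inRange(h,(105,140,40),(130,255,255));k,l,st,ce=cv2.connectedComponentsWithStats(m)
    for i in range(1,k):
        if st[i,4]>8 and 200<ce[i][0]<450 and ce[i][1]>120:
            print(n,st[i],ce[i].round(1),"sc xy of mean at z=43/48:",w2s(ray(n,ce[i],.043))*1e3)
E
python3 blue.py
```

```text
t 20.55 tcp [0.6034 0.0189 0.0227] sc [-19.9255  -0.3062] jaw 4.56 F [-0.534  -0.6748 -0.4802] open 0.049
scene [315 272  27  30 303] [328.9 287. ] sc xy of mean at z=43/48: [-25.2647  29.2592]
scene [289 279   9  11  21] [293.9 283.4] sc xy of mean at z=43/48: [ -7.5087 -29.6442]
```

```bash
python3 -m creep '[[0.57,0,0.002,0,0,0,0],[0.57,0,0.002,0,0,0,0],[0.57,0,0.002,0,0,0,0],[0.57,0,0.002,0,0,0,0],[0.57,0,0.002,0,0,0,0],[0.57,0,0.002,0,0,0,0],[0.57,0,0.002,0,0,0,0]]';  python3 blue.py
```

```text
t: 21.35
tool_pos: [0.617, 0.0201, 0.0225]
tool_rot: [-2.131, -2.308, 0.0]
contact_force: [0.8, -0.2, -0.3]
opening: 0.0487
t 21.35 tcp [0.617  0.0201 0.0225] sc [-6.2242 -0.2497] jaw 4.56 F [ 0.7852 -0.1664 -0.3418] open 0.0487
scene [310 277  30  30 309] [325.3 292. ] sc xy of mean at z=43/48: [-9.9753 29.6898]
scene [285 283   9  12  39] [290.  289.2] sc xy of mean at z=43/48: [  9.6007 -27.9059]
```

```bash
python3 -m creep '[[0.57,0,0.002,0,0,0,0],[0.57,0,0.002,0,0,0,0],[0.57,0,0.002,0,0,0,0],[0.57,0,0.002,0,0,0,0]]'; python3 -m creep '[[0.57,0,0.002,0,0,0,0],[0.57,0,0.0015,0,0,0,0],[0.57,0,0.0015,0,0,0,0],[0.57,0,0.001,0,0,0,0]]'; python3 -m creep '[[0.57,0,0.001,0,0,0,0],[0.57,0,0.001,0,0,0,0],[0.57,0,0.001,0,0,0,0]]'
python3 blue.py
```

```text
t: 21.85
tool_pos: [0.6249, 0.0207, 0.0225]
tool_rot: [-2.131, -2.308, 0.0]
contact_force: [-1.0, 0.1, -0.6]
opening: 0.0484
t: 22.25
tool_pos: [0.631, 0.0212, 0.0225]
tool_rot: [-2.131, -2.308, -0.0]
contact_force: [-0.4, -0.2, -1.1]
opening: 0.0487
t: 22.55
tool_pos: [0.6338, 0.0214, 0.0225]
tool_rot: [-2.131, -2.308, 0.0]
contact_force: [-0.2, -0.1, -0.7]
opening: 0.0488
t 22.55 tcp [0.6338 0.0214 0.0225] sc [10.6385 -0.2283] jaw 4.56 F [-0.2416 -0.0776 -0.7286] open 0.0488
scene [304 283  32  30 320] [320.7 298.2] sc xy of mean at z=43/48: [ 8.1595 29.7215]
scene [280 289  10  13  46] [284.9 295.5] sc xy of mean at z=43/48: [ 28.3809 -27.3956]
```

```bash
python3 -m creep '[[0.57,0,0.001,0,0,0,0],[0.57,0,0.001,0,0,0,0]]'; python3 -m creep '[[0.57,0,0.001,0,0,0,0],[0.57,0,0.0005,0,0,0,0],[0.57,0,0,0,0,0,0]]'
python3 blue.py
```

```text
t: 22.85
tool_pos: [0.6358, 0.0216, 0.0225]
tool_rot: [-2.131, -2.308, 0.0]
contact_force: [-0.9, -0.4, -0.2]
opening: 0.0488
t: 23.15
tool_pos: [0.6374, 0.0217, 0.0225]
tool_rot: [2.131, 2.308, 0.0]
contact_force: [-0.6, -0.4, -0.2]
opening: 0.0486
t 23.15 tcp [0.6374 0.0217 0.0225] sc [14.2646 -0.2249] jaw 4.56 F [-0.6009 -0.3647 -0.1915] open 0.0486
scene [302 286  32  29 287] [319.2 301. ] sc xy of mean at z=43/48: [15.9419 30.6369]
scene [278 291  10  13  45] [283. 298.] sc xy of mean at z=43/48: [ 35.6654 -27.0169]
```

```bash
python3 -m creep '[[0.57,0,0.001,0,0,0,0],[0.57,0,0.0005,0,0,0,0],[0.57,0,0,0,0,0,0]]'; python3 blue.py
```

```text
t: 23.55
tool_pos: [0.6386, 0.0217, 0.0225]
tool_rot: [-2.131, -2.308, 0.001]
contact_force: [-2.1, -0.7, 1.3]
opening: 0.0486
t 23.55 tcp [0.6386 0.0217 0.0225] sc [15.4082 -0.2686] jaw 4.57 F [-2.0527 -0.6925  1.3368] open 0.0486
scene [302 287  32  28 293] [318.8 301.3] sc xy of mean at z=43/48: [16.846  30.3708]
scene [278 291  10  13  36] [283.1 297.5] sc xy of mean at z=43/48: [ 34.3772 -27.4984]
```

```bash
python3 -m creep '[[0.57,0,-0.001,0,0,0,0],[0.6,0,-0.0015,0,0,0,0],[0.7,0,0,0,0,0,0],[0.75,0,0,0,0,0,0],[0.75,0,0,0,0,0,0],[0.75,0,0,-0.003,0,0,0],[0.75,0,0,-0.01,0,0,0],[0.75,0,0,-0.03,0,0,0],[0.75,0,0,-0.035,0,0,0],[0.75,0,0,-0.022,0,0,0],[0.6,0,0,0,0,0,0]]'
python3 - <<'E'
from geo import *
kn=s2w(-.0581,.0769);print(kn)
go([*kn,.1225])
E
python3 blue.py
```

```text
t: 24.75
tool_pos: [0.6397, 0.0213, 0.1287]
tool_rot: [2.126, 2.302, 0.009]
contact_force: [0.6, -0.2, 0.8]
opening: 0.0523
[0.5592 0.0929]
t 24.75 tcp [0.6397 0.0213 0.1287] sc [16.5101 -0.7497] jaw 4.57 F [ 0.6387 -0.178   0.8054] open 0.0523
 shift mm [ 77.7 -74.6   5.4]
t 24.75 tcp [0.6397 0.0213 0.1287] sc [16.5101 -0.7497] jaw 4.57 F [ 0.6387 -0.178   0.8054] open 0.0523
scene [293 287  41  28 352] [315.5 302.2] sc xy of mean at z=43/48: [21.2971 26.42  ]
scene [284 290   4   7  13] [285.8 292.9] sc xy of mean at z=43/48: [ 21.7011 -29.2834]
scene [278 298   5   6  15] [280.  300.5] sc xy of mean at z=43/48: [ 43.5224 -28.2017]
top [319 197   4   5  20] [320.5 199. ] sc xy of mean at z=43/48: [-19.0082 -30.3597]
```

```bash
python3 -m creep '[[0.5,0.012,-0.015,0,0,0,0],[0.4,0.024,-0.036,0,0,0,0],[0.4,0.024,-0.04,0,0,0,0],[0.4,0.024,-0.04,0,0,0,0],[0.4,0.016,-0.03,0,0,0,0],[0.4,0,-0.005,0,0,0,0],[0.4,0,0,0,0,0,0],[0.4,0,0,0,0,0,0]]'
python3 blue.py
python3 - <<'E'
import cv2,numpy as np
from geo import *
a=cv2.resize(cv2.imread("pics/last_scene.png")[230:350,225:395],None,fx=2.6,fy=2.6,interpolation=cv2.INTER_CUBIC)
b=cv2.resize(cv2.imread("pics/last_top.png")[125:285,250:360],None,fx=3.2,fy=3.2,interpolation=cv2.INTER_CUBIC)
M=np.zeros((520,800,3),np.uint8);M[:a.shape[0],:a.shape[1]]=a;M[:b.shape[0],445:445+b.shape[1]]=b
cv2.imwrite("pics/f1.png",np.clip(M*1.4,0,255).astype(np.uint8))
L=np.array([(-36,36,8),(36,36,8),(36,-36,8),(-36,-36,8)])/1e3
for x in(.0125,):
  for z in(.035,.040):
    W=np.array([[*s2w(x+l[0],l[1]),z+l[2]] for l in L]);print(z,proj("scene",W).round(1).tolist(),proj("top",W).round(1).tolist())
E
```

```text
t: 25.65
tool_pos: [0.4632, 0.1077, 0.1219]
tool_rot: [-2.132, -2.307, 0.001]
contact_force: [0.1, -0.3, -0.8]
opening: 0.0344
t 25.65 tcp [0.4632 0.1077 0.1219] sc [-152.6779   99.2011] jaw 4.54 F [ 0.071  -0.3275 -0.8455] open 0.0344
scene [277 287  57  28 500] [306.8 301.6] sc xy of mean at z=43/48: [26.3544 12.9566]
top [287 168  37  36 525] [303.7 190.6] sc xy of mean at z=43/48: [2.0066 2.9925]
0.035 [[332.0, 288.6], [313.3, 313.7], [274.4, 300.9], [295.0, 277.4]] [[288.6, 203.5], [286.4, 170.6], [320.7, 168.1], [323.4, 200.9]]
0.04 [[332.1, 286.3], [313.3, 311.3], [274.3, 298.6], [294.9, 275.2]] [[288.5, 202.8], [286.2, 169.8], [320.7, 167.2], [323.4, 200.2]]
```

View pics/f1.png

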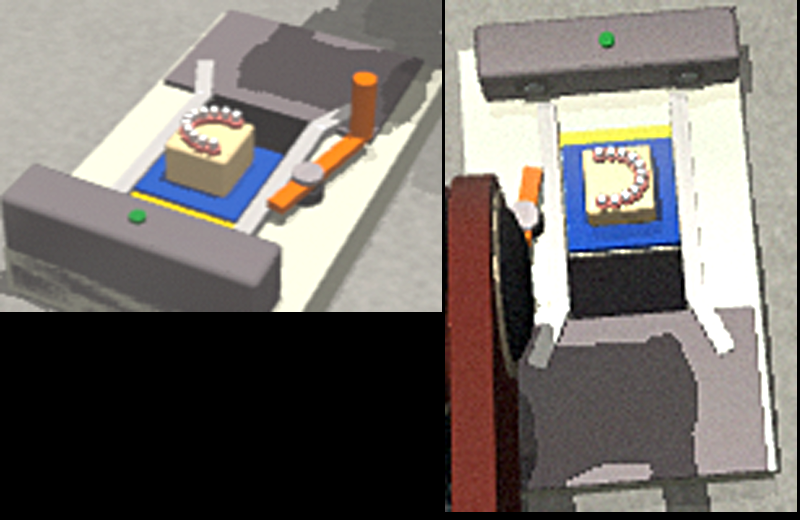

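The picture shows the plate seated. The yellow bar is visible ahead of it, there is a thin gap at the tail, it sits below the rails, and the knob is untouched at scene (365,259). Next is the clamp.

```bash
python3 -m creep '[[0.4,-0.003,0.014,0,0,0,0],[0.4,-0.006,0.026,0,0,0,0],[0.4,-0.006,0.026,0,0,0,0],[0.4,-0.005,0.02,0,0,0,0],[0.4,-0.002,0.0085,0,0,0,0],[0.4,0,0,0,0,0,-8],[0.4,0,0,0,0,0,-8],[0.4,0,0,0,0,0,-8],[0.4,0,0,0,0,0,-8],[0.4,0,0,0,0,0,-8],[0.4,0,0,0,0,0,-8],[0.4,0,0,0,0,0,-8],[0.4,0,0,0,0,0,-8],[0.4,0,0,0,0,0,-8],[0.4,0,0,0,0,0,0],[0.4,0,0,0,0,0,0]]'
python3 - <<'E'
from geo import *
print(w2s(ray("top",(268.1,213.4),.095)),w2s(ray("scene",(362,260),.095)),w2s(ray("scene",(365,260),.095)))
go([*s2w(-.0578,.0768),.034],4.5+72)
E
```

```text
t: 27.35
tool_pos: [0.5588, 0.0935, 0.1223]
tool_rot: [-0.372, -3.119, 0.0]
contact_force: [-0.2, -0.1, -0.6]
opening: 0.0342
[-0.056   0.0744] [-0.0555  0.0756] [-0.0577  0.0801]
t 27.35 tcp [0.5588 0.0935 0.1223] sc [-58.513   77.5624] jaw 76.38 F [-0.1729 -0.0674 -0.6397] open 0.0342
 shift mm [-1.  -0.5 88.3]
 turn z -0.12 tilt [-0.0005 -0.     -1.    ]
```

```bash
python3 -m creep '[[0.4,-0.001,-0.001,0.015,0,0,0],[0.4,0,0,0.02,0,0,0],[0.4,0,0,0.01,0,0,0],[0.4,0,0,0.005,0,0,0],[0.4,0,0,0.005,0,0,0],[0.4,0,0,0.005,0,0,0],[0.4,0,0,0.005,0,0,0],[0.4,0,0,0,0,0,0]]'
python3 -m creep '[[0.4,0,0,0.006,0,0,0],[0.4,0,0,0.006,0,0,0],[0.4,0,0,0.006,0,0,0],[0.35,0,0,0.004,0,0,0],[0.3,0,0,0.001,0,0,0],[0.26,0,0,0,0,0,0],[0.26,0,0,0,0,0,0]]' 20
```

```text
t: 28.15
tool_pos: [0.5592, 0.0925, 0.057]
tool_rot: [-0.368, -3.119, 0.0]
contact_force: [0.1, 0.5, 0.0]
opening: 0.0342
t: 28.85
tool_pos: [0.5598, 0.0925, 0.0347]
tool_rot: [0.368, 3.12, 0.0]
contact_force: [-1.6, 0.9, -0.5]
opening: 0.022
```

Caged around the knob with a 22 mm opening. Sweeping the first half.

```bash
python3 -m creep '[[0.26,0,0.004,0,0,0,3.8],[0.26,0,0.004,0,0,0,3.8],[0.26,0,0.004,0,0,0,3.8],[0.26,0,0.004,0,0,0,3.8],[0.26,0,0.004,0,0,0,3.8],[0.26,0,0.004,0,0,0,3.8],[0.26,0,0.004,0,0,0,3.8],[0.26,0,0.004,0,0,0,3.8],[0.26,0,0.004,0,0,0,3.8],[0.26,0,0.004,0,0,0,3.8]]'
python3 - <<'E'
from geo import *
from station import ctrl
go(None)
d=w2s(ctrl.get_obs()["tool_pos"])-[0,.062];print("r",np.hypot(*d),"theta",np.arctan2(d[1],-d[0]))
E
```

```text
t: 29.85
tool_pos: [0.579, 0.1264, 0.0344]
tool_rot: [-1.367, -2.827, 0.001]
contact_force: [-2.6, 0.2, -0.3]
opening: 0.0219
t 29.85 tcp [0.579  0.1264 0.0344] sc [-35.7908 108.7584] jaw 38.41 F [-2.6009  0.2407 -0.2805] open 0.0219
r 0.05888408584871438 theta 0.9174859447216959
```

```bash
python3 -m creep '[[0.26,0,0.004,0,0,0,3.7],[0.26,0,0.004,0,0,0,3.7],[0.26,0,0.004,0,0,0,3.7],[0.26,0,0.004,0,0,0,3.7],[0.26,0,0.004,0,0,0,3.7],[0.26,0,0.004,0,0,0,3.7]]'
python3 -m creep '[[0.26,0,0.004,0,0,0,3.7],[0.26,0,0.004,0,0,0,3.7],[0.26,0,0.003,0,0,0,3],[0.26,0,0,0,0,0,0]]'
cat > th.py <<'E'
from geo import *
from station import ctrl
go(None)
d=w2s(ctrl.get_obs()["tool_pos"])-[0,.062];print("r",np.hypot(*d),"theta",np.arctan2(d[1],-d[0]))
E
python3 th.py
```

```text
t: 30.45
tool_pos: [0.5999, 0.1383, 0.0344]
tool_rot: [-1.885, -2.512, 0.001]
contact_force: [-0.6, 0.5, 1.2]
opening: 0.022
t: 30.85
tool_pos: [0.6113, 0.1406, 0.0346]
tool_rot: [2.103, 2.334, 0.0]
contact_force: [-0.0, -0.7, -0.3]
opening: 0.0219
t 30.85 tcp [0.6113 0.1406 0.0346] sc [ -2.4941 120.3595] jaw 5.98 F [-0.0322 -0.669  -0.2501] open 0.0219
r 0.05841278514028254 theta 1.52808555809382
```

```bash
python3 -m creep '[[0.26,0,0.0015,0,0,0,0.8],[0.26,0,0.0015,0,0,0,0.7],[0.26,0,0.001,0,0,0,0],[0.26,0,0,0,0,0,0]]'; python3 -m creep '[[0.26,0,0.001,0,0,0,0],[0.26,0,0.001,0,0,0,0],[0.26,0,0,0,0,0,0]]';python3 th.py
```

```text
t: 31.25
tool_pos: [0.6152, 0.1408, 0.0346]
tool_rot: [2.133, 2.306, 0.0]
contact_force: [-0.5, 0.5, 0.1]
opening: 0.022
t: 31.55
tool_pos: [0.6162, 0.141, 0.0345]
tool_rot: [-2.132, -2.305, 0.003]
contact_force: [-5.2, 0.3, 2.7]
opening: 0.0221
t 31.55 tcp [0.6162 0.141  0.0345] sc [  2.4249 120.3648] jaw 4.48 F [-5.2158  0.3319  2.7175] open 0.0221
r 0.05841519027514254 theta 1.6123198312785973
```

```bash
python3 -m creep '[[0.26,0,-0.0015,0,0,0,0],[0.3,0,-0.001,0,0,0,0],[0.36,0,-0.001,0,0,0,0],[0.38,0,0,0,0,0,0],[0.38,0,0,-0.01,0,0,0],[0.38,0,0,-0.025,0,0,0],[0.38,0,0,-0.035,0,0,0],[0.38,0,0,-0.035,0,0,0],[0.38,0.01,-0.015,0,0,0,0],[0.38,0.02,-0.035,0,0,0,0],[0.38,0.02,-0.045,0,0,0,0],[0.38,0.02,-0.045,0,0,0,0],[0.38,0.01,-0.045,0,0,0,0],[0.38,0,-0.02,0,0,0,0],[0.38,0,0,0,0,0,0],[0.38,0,0,0,0,0,0]]'
python3 blue.py
python3 - <<'E'
import cv2,numpy as np
a=cv2.resize(cv2.imread("pics/last_scene.png")[170:390,190:520],None,fx=1.35,fy=1.35,interpolation=cv2.INTER_CUBIC)
b=cv2.resize(cv2.imread("pics/last_top.png")[125:285,250:360],None,fx=3.1,fy=3.1,interpolation=cv2.INTER_CUBIC)
M=np.zeros((500,800,3),np.uint8);M[:a.shape[0],:a.shape[1]]=a;M[:b.shape[0],455:455+b.shape[1]]=b
cv2.imwrite("pics/f2.png",np.clip(M*1.4,0,255).astype(np.uint8))
E
```

```text
t: 33.15
tool_pos: [0.4037, 0.2047, 0.1406]
tool_rot: [2.132, 2.305, 0.003]
contact_force: [-0.1, 0.4, 0.2]
opening: 0.0322
t 33.15 tcp [0.4037 0.2047 0.1406] sc [-204.4349  200.5384] jaw 4.48 F [-0.0576  0.3738  0.2124] open 0.0322
scene [277 287  57  28 438] [304.1 302.7] sc xy of mean at z=43/48: [30.8191 10.2735]
top [287 169  37  35 459] [304.5 191.7] sc xy of mean at z=43/48: [-0.6608  1.4976]
```

View pics/f2.png

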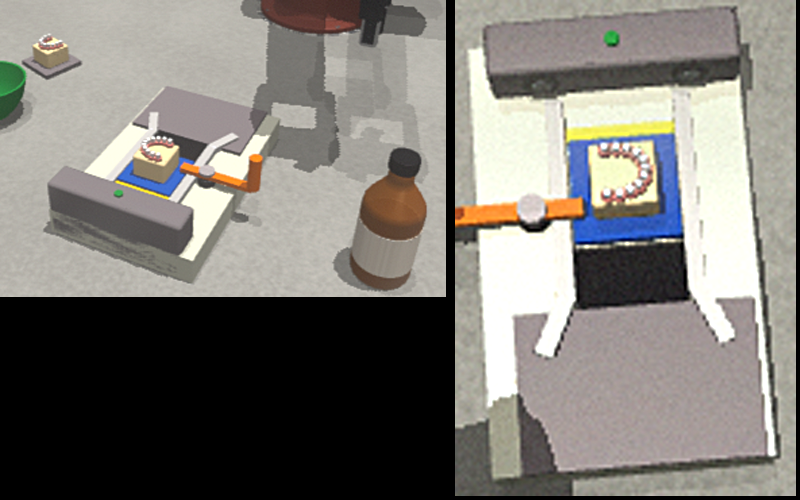

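The final picture shows the clamp handle square to the rails and its nose over the seated plate. The bottle, grey model and bowl are where they were.

```bash
python3 -c "
from station import finish_job
print(finish_job())"
```

```text
the job is handed in; nothing more can be done
None
```

The blue model is seated in the scanner recess with the orange clamp swung to its stop and its nose over the plate. I handed the job in at about 33 s, with the gripper clear of everything.

- **Placing and sliding:** I set the model down on the deck, loosened the jaws into a cage around the block, and pushed it back between the rails. The readings were about 1 N while sliding and about 2 N against the stop. Setting down peaked at about 10 N including the model's weight (7 N read). Forces were read only at the end of each move, so brief peaks in between would not show.
- **Seating:** The plate dropped in with its centre near x = +12 mm. In the last picture it sits low between the rails, with the yellow bar ahead of it and a thin gap behind. The clamp nose passed over it without being blocked.
- **Clamp:** It met its stop with about 5 N at the knob, and the handle ends square to the rails. The bottle, bowl and grey model look unmoved.

**Disagreements:**
- **Tool height:** The real fingertips were about 29 mm higher than the reported TCP. I confirmed this by touching bare bench (about 14 N) and corrected for it throughout.
- **Camera offset:** The two cameras disagreed by about 2–3 px. I allowed for this when aiming.

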